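# Rock the pendulum gauge to its mark on the crowned rest

### The job

Three look-alike pendulum angle gauges stand on the table: take the one whose foot just fills the channel of the wooden rest (by width, front to back), without shifting the other two or anything else, and set it upright on the round steel crown between the cheeks, its dial facing the robot and its foot along the channel. Then, keeping the foot's middle on the crown, rock the gauge to the right (seen from the dial's front) until its pointer comes to rest between the two prongs of its index, and finish there: still gripping the gauge, with its foot resting on the crown and the pointer still on the mark. Do not put it down or let go.

Things in the scene. Friction and masses are not known exactly. Their poses are not given: they have to be found in the camera images.
- gauge_a_grip (a point): the narrowest of three look-alike pendulum gauges, told apart only by the foot's width front to back: 28 mm. Point: centre of its black grip block (28 mm along y, 22 along x, 48 high), 136 mm straight above the flat sole's centre. z up, y along the foot (110 mm long, 12 thick), x from the dial's front to its back; the dial looks to -x. Case 96 mm across, 26 thick; 160 high; 0.35 to 0.55 kg.
- gauge_b_grip (a point): the middle of three look-alike pendulum gauges, told apart only by the foot's width front to back: 40 mm. Point: centre of its black grip block (28 mm along y, 22 along x, 48 high), 136 mm straight above the flat sole's centre. z up, y along the foot (110 mm long, 12 thick), x from the dial's front to its back; the dial looks to -x. Case 96 mm across, 26 thick; 160 high; 0.35 to 0.55 kg.
- gauge_c_grip (a point): the widest of three look-alike pendulum gauges, told apart only by the foot's width front to back: 52 mm. Point: centre of its black grip block (28 mm along y, 22 along x, 48 high), 136 mm straight above the flat sole's centre. z up, y along the foot (110 mm long, 12 thick), x from the dial's front to its back; the dial looks to -x. Case 96 mm across, 26 thick; 160 high; 0.35 to 0.55 kg.
- gauge_b_sole (a point): centre of the flat underside of the middle gauge's foot (40 mm wide); axes as the gauge's
- gauge_b_pointer (a joint): middle gauge's swinging pointer, rad: 0 along the gauge's centre line, grows as the tip goes to the right seen from the front (gauge -y). Pivot 64 mm above the sole. It hangs plumb, so at rest it reads the gauge's lean about its own x axis (right-handed; positive = top leaning right seen from the front). It swings for about 2 s after a movement.
- gauge_b_index (a joint): middle gauge's mark: two dark prongs on the dial's rim ring; rad, same zero and sense as the pointer. Set differently each time (0.18 to 0.38, to the right of centre) and does not move in use. Pointer on mark = the two joints agree.
- gauge_b_tip (a point): tip of the middle gauge's pointer, 38 mm from the pointer's pivot
- gauge_b_mark (a point): the mark: midway between the two prongs of the middle gauge's index, 38 mm from the pivot, gap 6 mm
- crown_top (a point): top of the round steel crown of the rest, midway between its cheeks, 50 mm above the table; the crown's axis lies along x, 16 mm below this point. Two steel cheeks, 74 mm long along y, stand 46 mm apart along x (23 mm from this point each), tops 10 mm above it. Axes: z up, y along the rest, x across it (away from the robot at yaw 0).
- crown_bar: the round steel crown, 46 mm long, 16 mm radius; origin on the wood, 26 mm below its top. It is fixed in the rest: a wooden offcut 90 x 170 x 24 mm fixed to the table, long along y, with a 12 mm wooden shoulder on its +y end only
- parts_jar: small plastic jar, 45 mm across, 61 mm high; bystander, origin under its centre
- solder_reel: reel of solder, 55 mm across, 45 mm high; bystander, origin under its centre
- tape_roll: roll of tape, 87 mm across, 24 mm high; bystander, origin under its centre
- screwdriver: screwdriver lying flat, 196 mm long; bystander, origin under its middle
- fuse_tin: flat green tin 60 x 85 x 18 mm; bystander, origin under its centre
- battery: standing round cell, 33 mm across, 60 mm high; bystander, origin under its centre
- gauge_b: the middle gauge as a whole; origin at the centre of its sole, axes as above
There are look-alikes about, which are no part of the job. Leave any orange, red or yellow look-alike of the gauge_b alone.

How it is judged:
By the outcome, as a careful person would: the job done as asked, in the order asked, and still so for the second after the job is handed in, while the arm keeps its last pose, push and grip.
It also fails if it takes over 54 s, if anything falls off the work surface, if the arm or the gripper's body presses on something with over 40 N, if the wrist force passes 120 N, or if a joint passes its speed limit or range.

### The arm

A 6-joint arm with a two-finger parallel gripper is mounted at the origin on a cart in front of the work surface, level with it; the furniture and walls round the work are solid. World frame = base frame: x ahead of the robot, y to its left, z up, the work surface at z = 0. Lengths are in m, angles in rad, forces in N, time in s.
With the tool pointing down it reaches from about 0.275 to 0.825 m from the base axis. Payload 5.2 kg.
Tool frame: the origin (TCP) lies between the finger pads; the fingertips stand 14 mm ahead of it and the grasp point (between the pads) lies 5 mm behind it; z points along the fingers, y is the line along which they close (so a half turn about z gives the same grasp; the last joint's range is limited). The gripper opens to 93 mm and grips with 3 to 60 N. Pads are 15 mm wide; open, the fingers measure 128 mm over their backs; the gripper's body (75 mm by 188 mm) begins 65 mm behind the grasp point.
Start: joints at [-1.454, 0.259, 1.535, -0, 1.348, -0.203], TCP at [0.173, -0.522, 0.233] pointing down, gripper open.
Joint ranges: [-3.14, 3.14], [-0.91, 2.08], [0.19, 2.58], [-1.22, 4.36], [0.22, 2.71], [-3.12, 3.12]. Speed limits (rad/s): [2.57, 2.57, 3.14, 3.14, 3.14, 3.14].

### API

Orientations are given as [roll, pitch, yaw] about the fixed x, y, z axes, in that order (R = Rz(yaw) Ry(pitch) Rx(roll)).
In Python, from plant import telemetry, vision, sign_off gives the robot as it stands.
- The arm moves only by the shell command python3 -m pendant 'ROWS' [OPENING] [FORCE]. ROWS is JSON, a list of rows, each a list of 6 numbers: the shift along the tool's x, y, z in units of 20 mm (1.0 is 20 mm), then the turn, a rotation vector about the tool's x, y, z in units of 60 degrees (1.0 is 60 degrees). In form: [[dx, dy, dz, ax, ay, az], ...]. A call has 1 to 12 rows; each row shifts and turns the commanded pose from where the row before left it, along the tool's axes as they then stand; what a row does not reach is not made up. A row lasts 1/8 s, in which the tool goes at most 62.5 mm and 10.7 degrees, less where a joint would pass 70% of its speed; a pose out of reach is approached as far as the arm can. A call with a number of a shift or a turn outside -1 to 1 is refused whole. A call with a gripper value outside its range is refused whole. OPENING is the gripper's target within -1 to 1 (shut at 1, half-way at 0, fully open at -1), set as the call begins (- or left out, the last holds). The fingers move at their own pace and stop on an object; FORCE is the grip in N (left out, the last holds). Time passes only in rows, so rows that do not move let the fingers close. It gives the time, the measured TCP pose, the force, the opening and the grip force at its end, in the units of the state.
- telemetry.read_state(): the state, without advancing time (a new reading comes with each control period).
- vision.get_image(name): name is "scene" or "top" or "wrist"; returns (picture, depth): 384x512x3 uint8, red, green, blue; 384x512 float32, m along the optical axis (not along the pixel's ray), 0 where there is no reading.
- vision.camera_info(name): a dict with "fx", "fy", "cx", "cy" (pixels), "view" (4x4, takes a point from world to camera coordinates). Camera axes: x right, y down, z forward; pixel columns grow to the right and rows downward; lengths in m; the calibration is good to about 2 mm. A picture is of the moment at which its call begins: read the wrist's pose just before it. camera_info takes no time and is no camera call; for the wrist camera it gives the pose at the moment of the call.
- sign_off(): hands the job in; it is judged then, once.
The state is a dict: "time": time; "qpos": joint angles; "dq": joint speeds; "tau": joint torques, N m; "ee_pos": TCP position; "tool_rot": TCP orientation; "force": force on the tool from outside, world axes, zero at the start; "ft_torque": the same for the moment, N m; "opening": finger opening in m; "grip_force": force on a finger pad.
Only numpy, scipy, OpenCV 4.12 (cv2) and the standard library are available. Lean on these libraries where they do the work, as an engineer would, in place of code of your own. Each camera call takes 0.05 s, during which the arm holds its last target. There are 200 camera calls.

## Working session

There is one attempt and no reset: what is moved stays moved. The work goes in short steps, Python scripts to look and compute and a shell command to move; the robot and the scene stay as the last step left them, time stands still between calls to the robot, and variables do not carry over. Pictures are saved under pics/ and viewed, at most 10 in all, crops included, and the job is handed in when it is done.

```bash
ls; mkdir -p pics; cat > h.py <<'E'
import numpy as np,cv2
from plant import telemetry,vision,sign_off
def snap(n,fn):
    ci=vision.camera_info(n); im,d=vision.get_image(n)
    np.savez(''+fn+'.npz',im=im,d=d,view=ci['view'],K=[ci['fx'],ci['fy'],ci['cx'],ci['cy']])
    cv2.imwrite('pics/'+fn+'.png',cv2.cvtColor(im,cv2.COLOR_RGB2BGR)); return load(fn)
def load(fn):
    z=np.load(''+fn+'.npz'); return z['im'],z['d'],z['view'],z['K']
def cloud(d,view,K):
    v,u=np.mgrid[:d.shape[0],:d.shape[1]]
    P=np.stack([(u-K[2])/K[0]*d,(v-K[3])/K[1]*d,d],-1)
    T=np.linalg.inv(view); return P@T[:3,:3].T+T[:3,3]
def ray(u,v,view,K,z):
    T=np.linalg.inv(view); r=T[:3,:3]@np.array([(u-K[2])/K[0],(v-K[3])/K[1],1]); o=T[:3,3]
    return o+r*(z-o[2])/r[2]
def proj(p,view,K):
    c=view[:3,:3]@np.asarray(p)+view[:3,3]; return K[0]*c[0]/c[2]+K[2],K[1]*c[1]/c[2]+K[3]
E
python3 - <<'E'
from h import *
s=telemetry.read_state();print({k:np.round(v,3) for k,v in s.items()})
a=snap('scene','s1');b=snap('top','t1')
for x in(a,b): print(np.round(x[2],3),x[3])
im=np.hstack([a[0],b[0]])
cv2.imwrite('pics/both.png',cv2.cvtColor(cv2.resize(np.vstack([a[0],b[0]]),(800,1200))[:600],cv2.COLOR_RGB2BGR))
E
```

```text
pics
{'time': np.float64(0.0), 'qpos': array([-1.454,  0.259,  1.536, -0.   ,  1.348, -0.203]), 'dq': array([ 0.   ,  0.002, -0.001, -0.   ,  0.001,  0.003]), 'tau': array([-1.0000e-03, -4.3731e+01, -2.8401e+01,  7.2000e-02,  4.1000e-02,
       -0.0000e+00]), 'ee_pos': array([ 0.173, -0.522,  0.232]), 'tool_rot': array([-3.14, -0.  ,  0.32]), 'force': array([0.295, 0.032, 1.098]), 'ft_torque': array([ 0.038, -0.015, -0.022]), 'grip_force': np.float64(0.0), 'opening': np.float64(0.093)}
[[-0.65  -0.76  -0.017  0.422]
 [-0.428  0.384 -0.818  0.31 ]
 [ 0.628 -0.525 -0.574  0.933]
 [ 0.     0.     0.     1.   ]] [361.239725  361.239725  251.1556915 192.5686752]
[[ 0.023 -1.    -0.008  0.067]
 [-0.983 -0.021 -0.182  0.569]
 [ 0.182  0.012 -0.983  1.535]
 [ 0.     0.     0.     1.   ]] [457.71214954 457.71214954 256.11410625 190.60213312]
```

View pics/s1.png

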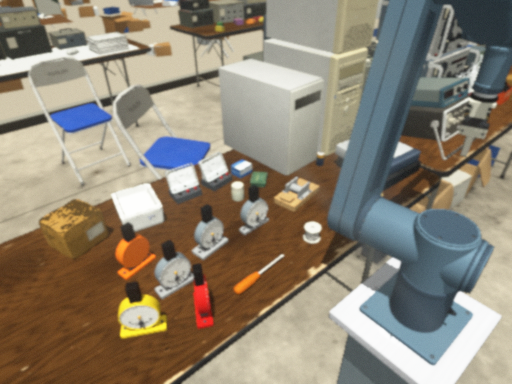

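View pics/t1.png

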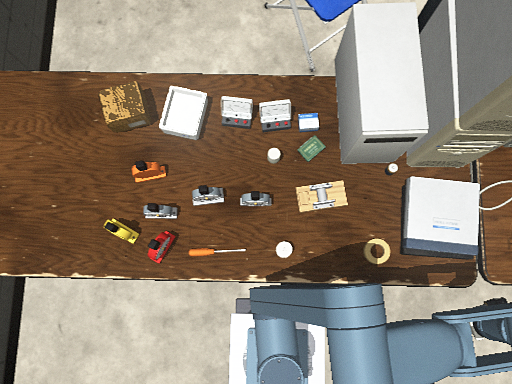

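The scene view shows three grey gauges; in the top view they are at about (160,211), (208,195) and (256,199), with the rest at (322,195). The orange, yellow and red decoys are at the left. Next I'll measure the foot widths.

```bash
python3 - <<'E'
from h import *
im,d,v,K=load('t1'); C=cloud(d,v,K)
for n,(u0,u1,v0,v1) in dict(L=(138,184,198,226),M=(188,228,178,212),R=(236,276,186,212),rest=(292,352,175,218)).items():
    P=C[v0:v1,u0:u1].reshape(-1,3); 
    for lo,hi in((.006,.02),(.02,.045),(.045,.065),(.11,.2)):
        Q=P[(P[:,2]>lo)&(P[:,2]<hi)]
        if len(Q)<4: continue
        r=cv2.minAreaRect((Q[:,:2]*1000).astype(np.float32)); print(n,lo,len(Q),np.round(Q.mean(0),3),np.round(Q.min(0),3),np.round(Q.max(0),3),np.round(r[0]),np.round(r[1],1),round(r[2]))
cv2.imwrite('pics/c1.png',cv2.cvtColor(cv2.resize(im[165:235,130:360],None,fx=3.4,fy=3.4,interpolation=cv2.INTER_CUBIC),cv2.COLOR_RGB2BGR))
im,d,v,K=load('s1')
cv2.imwrite('pics/c2.png',cv2.cvtColor(cv2.resize(im[170:305,145:330],None,fx=4.3,fy=4.3,interpolation=cv2.INTER_CUBIC),cv2.COLOR_RGB2BGR))
E
```

```text
L 0.006 115 [0.483 0.397 0.011] [0.444 0.349 0.006] [0.537 0.495 0.019] [491. 422.] [ 93.1 146.3] 1
L 0.02 35 [0.475 0.413 0.034] [0.472 0.376 0.023] [0.478 0.457 0.045] [475. 417.] [ 5.  80.3] 1
L 0.045 29 [0.479 0.412 0.057] [0.471 0.367 0.046] [0.501 0.46  0.064] [478. 411.] [22.1 96.8] 15
L 0.11 105 [0.487 0.411 0.145] [0.473 0.39  0.11 ] [0.5   0.433 0.165] [487. 412.] [26.5 43.2] 3
M 0.006 161 [0.545 0.242 0.011] [0.508 0.186 0.006] [0.619 0.325 0.019] [563. 254.] [108.9 139.5] 1
M 0.02 40 [0.538 0.248 0.033] [0.523 0.205 0.021] [0.568 0.298 0.045] [537. 247.] [ 21.6 103.9] 25
M 0.045 32 [0.538 0.257 0.055] [0.528 0.204 0.046] [0.554 0.301 0.065] [541. 252.] [24.7 97.1] 1
M 0.11 106 [0.548 0.25  0.143] [0.533 0.23  0.11 ] [0.563 0.274 0.164] [548. 252.] [28.4 37.9] 21
R 0.006 55 [0.54  0.071 0.01 ] [0.502 0.013 0.006] [0.593 0.151 0.019] [548.  82.] [136.3  91.9] 88
R 0.02 30 [0.522 0.081 0.029] [0.518 0.045 0.022] [0.525 0.118 0.044] [521.  81.] [ 6.1 72.9] 0
R 0.045 34 [0.523 0.084 0.052] [0.518 0.038 0.045] [0.525 0.127 0.065] [522.  83.] [ 6.5 89.3] 1
R 0.11 94 [0.533 0.082 0.146] [0.52  0.066 0.11 ] [0.547 0.109 0.167] [533.  87.] [26.6 43.5] 4
rest 0.006 234 [ 0.557 -0.146  0.015] [ 0.483 -0.258  0.006] [ 0.638 -0.047  0.02 ] [ 563. -152.] [149.7 215.2] 3
rest 0.02 890 [ 0.557 -0.149  0.027] [ 0.502 -0.239  0.02 ] [ 0.617 -0.06   0.045] [ 559. -150.] [ 90.5 169. ] 10
rest 0.045 175 [ 0.56  -0.15   0.054] [ 0.524 -0.189  0.045] [ 0.594 -0.109  0.065] [ 559. -150.] [60.1 74.3] 9
```

View pics/c1.png

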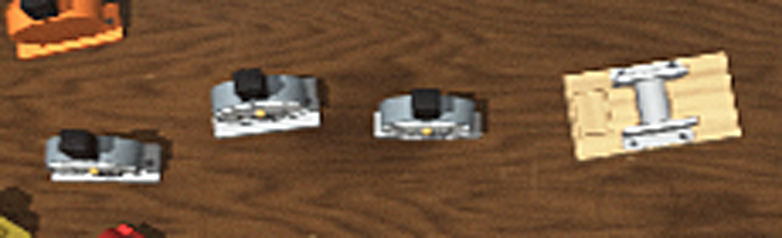

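View pics/c2.png

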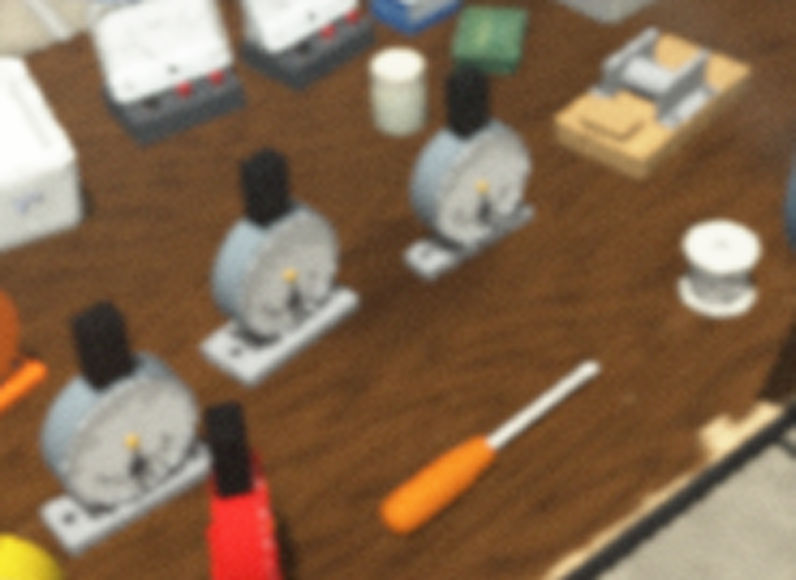

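```bash
python3 - <<'E'
from h import *
im,d,v,K=load('s1')
for n,a,b in(('L',(44,513),(75,551)),('M',(202,347),(246,384)),('R',(404,256),(430,277))):
    p,q=[ray(145+x/4.3,170+y/4.3,v,K,.011) for x,y in(a,b)]; print(n,p.round(4),q.round(4),round(np.linalg.norm(p-q)*1e3,1), 'px scale mm', d[int(170+b[1]/4.3),int(145+b[0]/4.3)]/K[0]*1e3)
im,d,v,K=load('t1')
# front foot edges from top
g=cv2.cvtColor(im,cv2.COLOR_RGB2GRAY)
for n,us,v0,v1,(gx,gy) in(('L',range(148,172),205,225,(.487,.412)),('M',range(196,222),190,212,(.548,.252)),('R',range(244,268),195,212,(.533,.083))):
    E=[]
    for u in us:
        col=g[v0:v1,u].astype(float); dg=np.diff(cv2.GaussianBlur(col[:,None],(1,3),0)[:,0]); k=dg.argmin(); 
        E.append(ray(u,v0+k+.5,v,K,.01)[:2])
    E=np.array(E); c=np.polyfit(E[:,1]-gy,E[:,0]-gx,1); print(n,'front edge dx',c, 'res',np.std(E[:,0]-gx-np.polyval(c,E[:,1]-gy)))
E
```

```text
L [0.504  0.4724 0.011 ] [0.4641 0.4723 0.011 ] 39.9 px scale mm 2.7052970666515606
M [0.5645 0.3135 0.011 ] [0.5129 0.3105 0.011 ] 51.7 px scale mm 3.0557643617190613
R [0.5452 0.1423 0.011 ] [0.5134 0.1428 0.011 ] 31.9 px scale mm 3.3044111577872073
L front edge dx [-0.01101657 -0.01509452] res 0.004522064413184969
M front edge dx [-0.15370143 -0.02218764] res 0.0009878748798323588
R front edge dx [-0.04615134 -0.00677496] res 0.004926596744198885
```

Foot widths come out at 40 mm for the left gauge, 52 for the middle one and 28 for the right. The left one at about (0.485, 0.413) is therefore gauge_b. Moving over it.

```bash
python3 -m pendant '[[0,0,-0.5,0,0,0.153],[0,0,-0.5,0,0,0.153],[0.3,-1,-0.1,0,0,0],[0.3,-1,-0.1,0,0,0],[0.3,-1,-0.1,0,0,0],[0.3,-1,-0.1,0,0,0],[0.3,-1,-0.1,0,0,0],[0.3,-1,0,0,0,0],[0.3,-1,0,0,0,0],[0.3,-1,0,0,0,0],[0.3,-1,0,0,0,0],[0.3,-1,0,0,0,0]]' -1
python3 -m pendant '[[0.3,-1,0,0,0,0],[0.3,-1,0,0,0,0],[0.3,-1,0,0,0,0],[0.3,-1,0,0,0,0],[0.3,-1,0,0,0,0],[0.3,-1,0,0,0,0],[0.3,-1,0,0,0,0],[0.3,-1,0,0,0,0],[0.3,-1,0,0,0,0],[0.3,-1,0,0,0,0],[0.3,-1,0,0,0,0],[0.3,-1,0,0,0,0]]'
python3 -m pendant '[[0.3,-1,0,0,0,0],[0.3,-1,0,0,0,0],[0.3,-1,0,0,0,0],[0.3,-1,0,0,0,0],[0.3,-1,0,0,0,0],[0.3,-1,0,0,0,0],[0.3,-1,0,0,0,0],[0.3,-1,0,0,0,0],[0.3,-1,0,0,0,0],[0.3,-1,0,0,0,0],[0.3,-1,0,0,0,0],[0.3,-1,0,0,0,0]]'
```

```text
time: 1.6
ee_pos: [0.2334, -0.3208, 0.2626]
tool_rot: [-3.142, -0.0, -0.001]
force: [0.3, 0.7, -0.2]
opening: 0.0931
grip_force: 0.0
time: 3.1
ee_pos: [0.3052, -0.0809, 0.2627]
tool_rot: [3.141, -0.0, -0.001]
force: [0.2, -0.2, -0.3]
opening: 0.093
grip_force: 0.0
time: 4.6
ee_pos: [0.3769, 0.159, 0.2627]
tool_rot: [3.142, -0.0, -0.0]
force: [0.7, 0.0, 0.0]
opening: 0.0928
grip_force: 0.0
```

```bash
python3 -m pendant '[[0.3,-1,0,0,0,0],[0.3,-1,0,0,0,0],[0.3,-1,0,0,0,0],[0.3,-1,0,0,0,0],[0.3,-1,0,0,0,0],[0.3,-1,0,0,0,0],[0.3,-1,0,0,0,0],[0.3,-1,0,0,0,0],[0.3,-1,0,0,0,0],[0.3,-1,0,0,0,0],[0.3,-1,0,0,0,0],[0.3,-1,0,0,0,0]]'
python3 - <<'E'
from h import *
a=snap('wrist','w1'); print(a[2].round(3),a[3],(a[1]==0).mean())
im,d,v,K=a; C=cloud(d,v,K)
m=(C[...,2]>.154)&(C[...,2]<.168)&(abs(C[...,0]-.487)<.05)&(abs(C[...,1]-.412)<.05)&(d>0)
print(m.sum(),np.median(C[m],0)); r=cv2.minAreaRect((C[m][:,:2]*1000).astype(np.float32)); print(r)
for p in((.485,.412,.16),(.464,.472,.012)): print(proj(p,v,K))
E
```

```text
time: 6.1
ee_pos: [0.4498, 0.3991, 0.2624]
tool_rot: [3.141, 0.0, -0.001]
force: [0.3, -0.4, 0.2]
opening: 0.0928
grip_force: 0.0
[[-0.001 -1.     0.     0.4  ]
 [-0.96   0.001  0.28   0.391]
 [-0.28   0.    -0.96   0.546]
 [ 0.     0.     0.     1.   ]] [316.8893583  316.8893583  254.61147032 185.44318437] 0.003957112630208333
914 [0.49081558 0.41751349 0.15957211]
((490.49139404296875, 417.834716796875), (27.203859329223633, 21.90448760986328), 89.07659149169922)
(np.float64(238.52883193981285), np.float64(149.08726452179872))
(np.float64(197.3894172608816), np.float64(145.72548972198882))
```

View pics/w1.png

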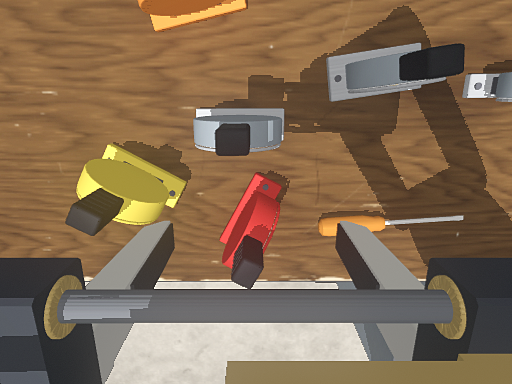

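The wrist view shows gauge_b's grip at pixel (233,139), which the depth puts at (0.4905, 0.4178) with yaw about -1°. Descending and gripping.

```bash
python3 -m pendant '[[0.7,-0.3,0,0,0,0],[0.7,-0.3,0,0,0,0.015],[0.63,-0.33,0.5,0,0,0],[0,0,1,0,0,0],[0,0,1,0,0,0],[0,0,1,0,0,0],[0,0,1,0,0,0],[0,0,1,0,0,0],[0,0,0.6,0,0,0],[0,0,0.45,0,0,0],[0,0,0,0,0,0]]'
python3 -m pendant '[[0,0,0,0,0,0],[0,0,0,0,0,0],[0,0,0,0,0,0],[0,0,0,0,0,0],[0,0,0,0,0,0],[0,0,0,0,0,0]]' 1 40
```

```text
time: 7.52
ee_pos: [0.49, 0.416, 0.131]
tool_rot: [3.141, 0.001, -0.016]
force: [1.1, -0.2, -0.2]
opening: 0.0932
grip_force: 0.0
time: 8.28
ee_pos: [0.4903, 0.4161, 0.1317]
tool_rot: [-3.142, -0.0, -0.016]
force: [-0.7, 0.9, -0.5]
opening: 0.0378
grip_force: 0.0
```

```bash
python3 -m pendant '[[0,0,0,0,0,0],[0,0,0,0,0,0],[0,0,0,0,0,0],[0,0,0,0,0,0],[0,0,0,0,0,0]]'
python3 -m pendant '[[0,0,-0.5,0,0,0],[0,0,-1,0,0,0],[0,0,-1,0,0,0],[0,0,-1,0,0,0],[0,0,-1,0,0,0],[0,0,-1,0,0,0],[0,0,-1,0,0,0],[0,0,-1,0,0,0],[0,0,-1,0,0,0],[0,0,-1,0,0,0],[0,0.3,-1,0,0,0],[0,0.6,-1,0,0,0]]'
```

```text
time: 8.9
ee_pos: [0.4902, 0.4161, 0.1315]
tool_rot: [-3.142, 0.0, -0.016]
force: [-0.3, 1.6, -2.8]
opening: 0.0277
grip_force: 39.9
time: 10.4
ee_pos: [0.4894, 0.3976, 0.3619]
tool_rot: [3.14, 0.001, -0.016]
force: [0.2, -0.3, -3.7]
opening: 0.0277
grip_force: 39.9
```

```bash
python3 -m pendant '[[0.15,1,0,0,0,0],[0.15,1,0,0,0,0],[0.15,1,0,0,0,0],[0.15,1,0,0,0,0],[0.15,1,0,0,0,0],[0.15,1,0,0,0,0],[0.15,1,0,0,0,0],[0.15,1,0,0,0,0],[0.15,1,0,0,0,0],[0.15,1,0,0,0,0],[0.15,1,0,0,0,0],[0.15,1,0,0,0,0]]'
python3 -m pendant '[[0.15,1,0,0,0,0],[0.15,1,0,0,0,0],[0.15,1,0,0,0,0],[0.15,1,0,0,0,0],[0.15,1,0,0,0,0],[0.15,1,0,0,0,-0.08],[0.15,1,0,0,0,-0.08],[0.1,0.5,0,0,0,0],[0,0,0,0,0,0]]'
python3 - <<'E'
from h import *
a=snap('wrist','w2'); print(telemetry.read_state()['ee_pos'])
im,d,v,K=a; C=cloud(d,v,K)
m=(C[...,2]>.054)&(C[...,2]<.068)&(abs(C[...,0]-.559)<.06)&(abs(C[...,1]+.15)<.06)&(d>0)
n,lab,st,ce=cv2.connectedComponentsWithStats(m.astype(np.uint8))
for i in range(1,n):
    if st[i,4]>20:
        Q=C[lab==i]; r=cv2.minAreaRect((Q[:,:2]*1000).astype(np.float32)); print(st[i],np.round(np.mean(Q,0),4),r)
m=(C[...,2]>.020)&(C[...,2]<.04)&(abs(C[...,0]-.559)<.09)&(abs(C[...,1]+.15)<.12)&(d>0)
print(cv2.minAreaRect((C[m][:,:2]*1000).astype(np.float32)))
E
```

```text
time: 11.9
ee_pos: [0.5222, 0.1562, 0.3617]
tool_rot: [-3.142, -0.0, -0.016]
force: [0.0, -0.4, -6.0]
opening: 0.0278
grip_force: 39.9
time: 13.02
ee_pos: [0.546, 0.0072, 0.3615]
tool_rot: [-3.141, 0.0, 0.148]
force: [0.0, -0.0, -4.5]
opening: 0.028
grip_force: 39.9
[0.54583547 0.00788323 0.36154873]
[336 134  53   7 276] [ 0.5864 -0.1418  0.0593] ((586.238525390625, -142.75885009765625), (7.228805065155029, 73.47264862060547), 9.774941444396973)
[335 170  51   7 265] [ 0.5347 -0.1516  0.0591] ((534.2201538085938, -151.64366149902344), (7.587719917297363, 73.09864807128906), 9.92416000366211)
((560.1502075195312, -147.69606018066406), (90.36504364013672, 169.79299926757812), 9.855927467346191)
```

View pics/w2.png

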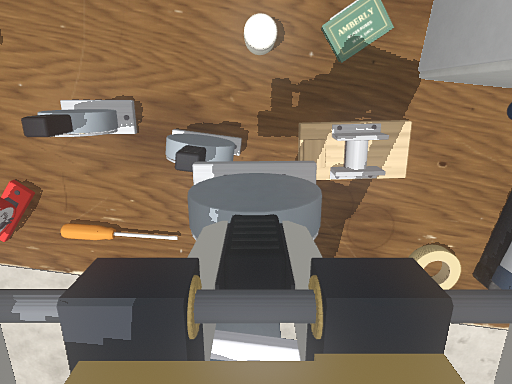

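The wrist view shows the held gauge hanging straight, with its foot's back edge at row 163-177. The rest is clear at (355,150), centred at (0.5602, -0.1473) with yaw 9.8°. Now I'll check the foot relative to the tool.

```bash
python3 - <<'E'
from h import *
im,d,v,K=load('w2'); C=cloud(d,v,K); y=.148; R=np.array([[np.cos(y),-np.sin(y)],[np.sin(y),np.cos(y)]])
P=C.copy(); P[...,:2]=(C[...,:2]-[.5458,.0079])@R
m=(P[...,2]>.236)&(P[...,2]<.248)&(abs(P[...,0])<.05)&(abs(P[...,1])<.08)&(d>0)
Q=P[m]; print(len(Q),Q.min(0),Q.max(0),Q.mean(0),cv2.minAreaRect((Q[:,:2]*1000).astype(np.float32)))
m&=(P[...,0]>.015); v_,u_=np.nonzero(m); 
for lo in range(195,316,20):
    s=(u_>=lo)&(u_<lo+20); print(lo, P[v_[s],u_[s]].max(0) if s.any() else 0)
E
```

```text
1769 [ 1.60139676e-04 -5.52935581e-02  2.36133883e-01] [0.02078457 0.0548302  0.24408008] [ 1.44678842e-02 -7.26395208e-05  2.41454573e-01] ((10.828508377075195, -0.23709869384765625), (19.82009506225586, 110.14775085449219), 0.7899203896522522)
195 [0.02004207 0.05170106 0.24396082]
215 [0.0202226  0.03451879 0.24338812]
235 [0.02033277 0.01650688 0.24346559]
255 [ 0.02040107 -0.00116472  0.24357034]
275 [ 0.02048962 -0.01868265  0.24347025]
295 [ 0.02078457 -0.03608861  0.24365121]
315 [ 0.02000962 -0.05359181  0.24288795]
```

```bash
python3 -m pendant '[[0,0.5,0,0,0,-0.024],[-0.08,1,0,0,0,0],[-0.08,1,0,0,0,0],[-0.08,1,0,0,0,0],[-0.08,1,0,0,0,0],[-0.08,1,0,0,0,0],[-0.08,1,0,0,0,0],[-0.08,0.8,0,0,0,0],[-0.08,0.47,0.5,0,0,0],[0,0,1,0,0,0],[0,0,1,0,0,0],[0,0,1,0,0,0]]'
python3 -m pendant '[[0,0,1,0,0,0],[0,0,1,0,0,0],[0,0,1,0,0,0],[0,0,1,0,0,0],[0,0,0.5,0,0,0],[0,0,0.2,0,0,0],[0,0,0,0,0,0]]'
python3 - <<'E'
from h import *
s=telemetry.read_state();p=s['ee_pos'];y=s['tool_rot'][2];print(p,s['tool_rot'],s['force'])
im,d,v,K=snap('wrist','w3'); C=cloud(d,v,K); R=np.array([[np.cos(y),-np.sin(y)],[np.sin(y),np.cos(y)]])
P=C.copy(); P[...,:2]=(C[...,:2]-p[:2])@R
for lo,hi,x0 in((.071,.082,.012),(.055,.064,.02)):
    m=(P[...,2]>lo)&(P[...,2]<hi)&(P[...,0]>x0)&(P[...,0]<.045)&(abs(P[...,1])<.08)&(d>0)
    Q=P[m]; print(len(Q),Q.min(0),Q.max(0),cv2.minAreaRect((Q[:,:2]*1000).astype(np.float32)))
m=(C[...,2]>.020)&(C[...,2]<.04)&(abs(P[...,0])<.06)&(abs(P[...,1])<.12)&(d>0)
print(P[m].min(0),P[m].max(0))
E
```

```text
time: 14.58
ee_pos: [0.56, -0.1471, 0.2903]
tool_rot: [-3.141, 0.001, 0.177]
force: [-0.3, -0.1, -4.2]
opening: 0.0277
grip_force: 39.9
time: 15.45
ee_pos: [0.5604, -0.1474, 0.1979]
tool_rot: [3.141, -0.0, 0.176]
force: [1.0, 0.1, -5.4]
opening: 0.0276
grip_force: 39.9
[ 0.5604425  -0.14738221  0.19789465] [ 3.14140647e+00 -3.11663712e-04  1.76498979e-01] [ 1.01786137  0.05006611 -5.35733895]
1311 [ 0.01200212 -0.05467578  0.07100001] [0.02065049 0.055191   0.08013147] ((16.32949447631836, 0.257415771484375), (109.8669204711914, 8.64835262298584), 89.99620819091797)
626 [ 0.02217293 -0.03696382  0.05500339] [0.02978609 0.0366209  0.06172043] ((26.44979476928711, -0.20983123779296875), (73.60755920410156, 7.308248996734619), 88.98292541503906)
[-0.04525334 -0.08553313  0.02002608] [0.04467848 0.08490521 0.0398655 ]
```

```bash
python3 -m pendant '[[0,0,0.25,0,0,0.006],[0,0,0.25,0,0,0],[0,0,0.2,0,0,0],[0,0,0,0,0,0]]'
python3 -m pendant '[[0,0,0.05,0,0,0],[0,0,0.05,0,0,0],[0,0,0,0,0,0]]'
python3 -m pendant '[[0,0,0.03,0,0,0],[0,0,0,0,0,0]]'
```

```text
time: 16.0
ee_pos: [0.56, -0.1472, 0.1831]
tool_rot: [-3.141, 0.001, 0.17]
force: [0.7, 0.4, -5.1]
opening: 0.0276
grip_force: 39.9
time: 16.38
ee_pos: [0.5603, -0.1474, 0.1816]
tool_rot: [-3.142, 0.0, 0.17]
force: [-0.2, 0.4, -5.1]
opening: 0.0283
grip_force: 39.9
time: 16.62
ee_pos: [0.5604, -0.1474, 0.1814]
tool_rot: [3.141, -0.0, 0.17]
force: [-1.0, 1.1, -1.5]
opening: 0.0279
grip_force: 39.9
```

```bash
python3 -m pendant '[[0,0,0.03,0,0,0],[0,0,0.02,0,0,0],[0,0,0,0,0,0],[0,0,0,0,0,0],[0,0,0,0,0,0],[0,0,0,0,0,0]]'
cat >> h.py <<'E'
def rect(im,v,K,sole,yaw,lean,N=390,half=.052,xf=-.0135):
    # front view of dial: image right = gauge -y, up = gauge z, centred on pivot
    Rz=cv2.Rodrigues(np.array([0,0,yaw]))[0]@cv2.Rodrigues(np.array([lean,0,0.]))[0]
    c=[(-half,half),(half,half),(half,-half),(-half,-half)]
    src=np.float32([proj(np.array(sole)+Rz@np.array([xf,-a,.064+b]),v,K) for a,b in c])
    H=cv2.getPerspectiveTransform(src,np.float32([(0,0),(N,0),(N,N),(0,N)]))
    return cv2.warpPerspective(im,H,(N,N),flags=cv2.INTER_CUBIC)
E
python3 - <<'E'
from h import *
im,d,v,K=load('s1'); A=rect(im,v,K,(.4905,.4178,0),-.016,0)
S=[]
for i in range(8):
    im,d,v,K=snap('scene','s2'); S.append(im.astype(float))
im=np.mean(S,0).round().astype(np.uint8); np.savez('s2.npz',im=im,d=d,view=v,K=K)
B=rect(im,v,K,(.5603,-.1473,.05),.17,0)
cv2.imwrite('pics/r1.png',cv2.cvtColor(np.hstack([A,B]),cv2.COLOR_RGB2BGR))
s=telemetry.read_state();print(s['ee_pos'],s['force'])
E
```

```text
time: 17.38
ee_pos: [0.5605, -0.1474, 0.1813]
tool_rot: [3.141, -0.001, 0.17]
force: [-2.8, 1.1, 5.0]
opening: 0.0281
grip_force: 39.9
[ 0.56051578 -0.14740154  0.18133683] [-2.3462345   1.42386361  5.33000162]
```

View pics/r1.png

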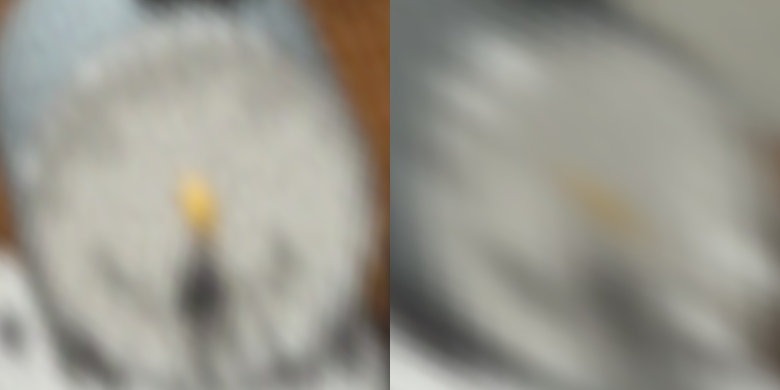

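```bash
python3 - <<'E'
from h import *
im,d,v,K=load('s1'); A=cv2.cvtColor(rect(im,v,K,(.4905,.4178,0),-.016,0,N=520),cv2.COLOR_RGB2GRAY).astype(float)
B_=cv2.cvtColor(rect(im,v,K,(.4905,.4178,0),-.016,0,N=520),cv2.COLOR_RGB2HSV)
m=(B_[...,1]>90)&(abs(B_[...,0].astype(int)-20)<8); m[:150]=0;m[350:]=0;m[:,:180]=0;m[:,340:]=0
o=np.argwhere(m).mean(0)[::-1]; print('orange',o)
th=np.arange(-.6,.72,.06); print('     ',*['%4d'%(t*100) for t in th])
for r in range(14,47,2):
    x=(o[0]+5*r*np.sin(th)).astype(np.float32)[None]; y=(o[1]+5*r*np.cos(th)).astype(np.float32)[None]
    print('r%3d '%r,*['%4d'%g for g in cv2.remap(A.astype(np.float32),x,y,1)[0]])
E
```

```text
orange [265.69434194 277.76199262]
       -60  -54  -48  -42  -36  -30  -24  -18  -12   -6    0    5   11   17   23   29   35   41   47   53   59   65
r 14   185  183  179  171  163  155  146  134  127  121  116  114  115  120  129  140  151  158  167  174  180  184
r 16   183  179  176  168  157  149  138  125  117  109  101   98  101  110  120  133  146  159  168  174  180  186
r 18   186  180  174  167  153  143  130  114  103   94   88   87   89   97  111  129  143  153  164  173  179  186
r 20   187  183  176  170  155  139  125  107   95   85   76   76   81   90  104  122  137  148  159  168  175  180
r 22   181  181  177  173  162  143  124  102   87   77   71   71   75   84  102  117  131  148  157  163  169  174
r 24   173  175  175  171  164  146  126  102   86   74   69   71   76   87  102  118  135  148  157  160  165  169
r 26   167  167  168  167  164  150  131  107   91   79   74   77   83   96  109  125  141  152  158  159  164  168
r 28   163  164  164  164  164  157  141  121  104   89   84   88   92  104  118  136  147  158  158  160  165  169
r 30   165  163  162 
[... 322 characters left out ...]
 179
r 36   185  185  184  185  186  181  175  170  156  135  124  125  134  137  139  156  172  172  164  165  178  183
r 38   188  186  185  186  189  188  180  173  164  143  128  131  142  145  145  158  173  171  162  165  181  187
r 40   189  186  184  185  189  192  186  177  167  148  132  134  149  153  151  160  172  169  160  167  185  190
r 42   183  184  179  180  186  189  186  175  169  153  134  134  153  159  155  160  169  167  154  167  188  188
r 44   166  173  173  174  178  181  179  171  164  157  138  132  151  162  157  157  163  158  145  160  182  180
r 46   139  151  154  162  169  170  170  166  155  156  142  134  147  162  153  151  152  143  131  147  165  165
```

```bash
python3 - <<'E'
from h import *
im,d,v,K=load('t1'); g=rect(im,v,K,(.4905,.4178,0),-.016,0,N=520); A=cv2.cvtColor(g,cv2.COLOR_RGB2GRAY).astype(np.float32)
B=cv2.cvtColor(g,cv2.COLOR_RGB2HSV)
m=(B[...,1]>80)&(abs(B[...,0].astype(int)-20)<8); m[:,:180]=0;m[:,340:]=0
o=np.argwhere(m); print('orange xy mm',((o.mean(0)[::-1]-260)/5).round(1) if len(o) else 0)
xs=np.arange(-30,36,3); print('z    ',*['%4d'%t for t in xs])
for z in range(20,-54,-4): print('%4d '%z,*['%4d'%A[min(519,int(260-5*z)),int(260+5*x)] for x in xs])
im,d,v,K=load('s1'); A=cv2.cvtColor(rect(im,v,K,(.4905,.4178,0),-.016,0,N=520),cv2.COLOR_RGB2GRAY).astype(float)
print('s1 cartesian'); print('z    ',*['%4d'%t for t in xs])
for z in range(50,-54,-4): print('%4d '%z,*['%4d'%A[max(0,min(519,int(260-5*z))),int(260+5*x)] for x in xs])
E
```

```text
orange xy mm [-4.5 29.5]
z      -30  -27  -24  -21  -18  -15  -12   -9   -6   -3    0    3    6    9   12   15   18   21   24   27   30   33
  20   233  225  195  210  220  236  246  247  240  232  230  226  221  216  245  255  242  211  185  156  117  123
  16   251  223  207  218  227  239  244  244  238  233  228  225  220  220  245  244  229  200  177  141  121  132
  12   255  218  215  219  225  233  239  237  230  225  221  223  213  218  236  230  211  187  163  134  129  141
   8   243  209  214  214  215  222  229  228  218  213  213  218  199  212  221  212  193  172  148  133  135  149
   4   224  203  205  202  199  209  217  214  202  200  208  208  185  200  203  193  177  157  139  136  138  153
   0   202  195  193  182  180  196  203  196  184  189  205  192  173  184  184  173  161  143  138  136  136  152
  -4   184  183  178  157  164  183  187  177  172  185  204  175  160  164  165  155  143  133  141  129  131  144
  -8   170  169  157  135  151  169  169  156  161  188  200  161  145  150  149  139  129  134  142  119  122  134
 -12   159  156  134  119  139 
[... 3689 characters left out ...]
 184
 -30   181  187  186  179  175  166  162  164  145  103   79   80  101  132  156  162  167  176  181  185  182  174
 -34   159  177  187  187  185  180  173  167  160  130  103  100  114  135  162  171  164  175  186  192  181  159
 -38   124  148  177  187  185  186  189  179  173  150  125  118  129  136  158  175  165  163  184  186  170  147
 -42    95  107  145  171  177  183  191  189  176  161  137  130  147  149  155  171  168  150  155  161  148  136
 -46   111  103  110  137  158  171  179  181  172  164  143  131  151  161  157  157  154  134  122  128  131  138
 -50   153  150  127  130  152  170  170  165  158  153  151  136  142  160  154  147  145  141  132  135  144  159
```

```bash
python3 - <<'E'
from h import *
from scipy.optimize import least_squares
im,d,v,K=load('s1'); A=cv2.cvtColor(rect(im,v,K,(.4905,.4178,0),-.016,0,N=520),cv2.COLOR_RGB2GRAY).astype(np.float32)
G=lambda t,m,s: np.exp(-.5*((t-m)/s)**2)
th=np.arange(-.25,.62,.01)
for o in((265.7,277.8),(265.7,270),(268,284)):
  for r in(36,38,40,42):
    p=cv2.remap(A,(o[0]+5*r*np.sin(th)).astype(np.float32)[None],(o[1]+5*r*np.cos(th)).astype(np.float32)[None],1)[0]
    f=lambda q:q[0]+q[1]*th-q[2]*G(th,q[3],q[8])-q[4]*G(th,q[6]-q[7],q[9])-q[5]*G(th,q[6]+q[7],q[9])-p
    s=least_squares(f,[185,0,50,.02,30,25,.36,.11,.06,.05],bounds=([100,-80,10,-.1,5,5,.1,.085,.03,.03],[230,80,150,.15,80,80,.6,.14,.15,.09]))
    print(o,r,'ptr %.3f idx %.3f half %.3f'%(s.x[3],s.x[6],s.x[7]),'rel %.3f'%(s.x[6]-s.x[3]),'rms %.1f'%np.sqrt(np.mean(s.fun**2)))
im,d,v,K=load('t1'); g=cv2.cvtColor(im,cv2.COLOR_RGB2GRAY)
print('u    ',*['%4d'%u for u in range(146,176)])
for r in range(205,220): print(r,' ',*['%4d'%x for x in g[r,146:176]])
for q in((-.0135,0,.064),(-.0135,0,.026),(-.0135,-.0135,.028),(-.02,0,.012)): print(q,proj(np.array([.4905,.4178,0])+q,v,K))
E
```

```text
(265.7, 277.8) 36 ptr 0.015 idx 0.373 half 0.138 rel 0.358 rms 0.7
(265.7, 277.8) 38 ptr 0.022 idx 0.372 half 0.127 rel 0.349 rms 0.7
(265.7, 277.8) 40 ptr 0.022 idx 0.373 half 0.118 rel 0.351 rms 1.0
(265.7, 277.8) 42 ptr 0.029 idx 0.378 half 0.110 rel 0.349 rms 1.7
(265.7, 270) 36 ptr 0.024 idx 0.359 half 0.130 rel 0.335 rms 0.8
(265.7, 270) 38 ptr 0.018 idx 0.356 half 0.129 rel 0.338 rms 0.7
(265.7, 270) 40 ptr 0.023 idx 0.357 half 0.117 rel 0.334 rms 0.9
(265.7, 270) 42 ptr 0.023 idx 0.360 half 0.110 rel 0.337 rms 1.2
(268, 284) 36 ptr 0.007 idx 0.373 half 0.137 rel 0.366 rms 0.5
(268, 284) 38 ptr 0.011 idx 0.373 half 0.126 rel 0.361 rms 0.8
(268, 284) 40 ptr 0.015 idx 0.376 half 0.118 rel 0.361 rms 1.2
(268, 284) 42 ptr 0.027 idx 0.382 half 0.108 rel 0.355 rms 1.8
u      146  147  148  149  150  151  152  153  154  155  156  157  158  159  160  161  162  163  164  165  166  167  168  169  170  171  172  173  174  175
205    149  111   36   42   38   43   44   46   42   31   26   14   53   85  102   92   77   91  110   68   49   45   37   44   45   53   49   50   50   47
206    1
[... 1816 characters left out ...]
45  255  255  255  255  255  255  255  255  255
218    108   96  101   99  102  106  105  106  104   90   86   93  101   99   92   87   88   91   93  114  118  122  114  114  117  121  122  121  122  126
219     79   76   75   80   79   77   73   86   77   78   80   82   79   76   83   82   81   82   77   77   75   70   58   55   54   65   55   56   57   62
(-0.0135, 0, 0.064) (np.float64(156.66481906742462), np.float64(213.74055359433316))
(-0.0135, 0, 0.026) (np.float64(159.07559600261123), np.float64(215.1770782727465))
(-0.0135, -0.0135, 0.028) (np.float64(162.80414033640199), np.float64(215.188291089191))
(-0.02, 0, 0.012) (np.float64(159.82236430058094), np.float64(217.52019166803078))
```

```bash
python3 -m pendant '[[0,0.22,0.003,0.0286,0,0],[0,0.22,0.003,0.0286,0,0],[0,0.22,0.003,0.0286,0,0],[0,0.22,0.003,0.0286,0,0],[0,0.22,0.003,0.0286,0,0],[0,0.22,0.003,0.0286,0,0],[0,0,0,0,0,0]]'
python3 - <<'E'
from h import *
for i in range(2): snap('scene','s3')
E
```

```text
time: 18.65
ee_pos: [0.5652, -0.1729, 0.179]
tool_rot: [-2.958, -0.002, 0.169]
force: [-1.5, 3.2, 8.5]
opening: 0.0276
grip_force: 39.9
```

```bash
python3 -m pendant '[[0,0.23,0.003,0.0286,0,0],[0,0.22,0.003,0.0286,0,0],[0,0.22,0.003,0.0286,0,0],[0,0.22,0.003,0.0286,0,0],[0,0.22,0.003,0.0286,0,0],[0,0.22,0.003,0.028,0,0],[0,0,0,0,0,0]]'
python3 -m pendant '[[0,0,0,0,0,0],[0,0,0,0,0,0],[0,0,0,0,0,0],[0,0,0,0,0,0],[0,0,0,0,0,0],[0,0,0,0,0,0],[0,0,0,0,0,0],[0,0,0,0,0,0],[0,0,0,0,0,0],[0,0,0,0,0,0],[0,0,0,0,0,0],[0,0,0,0,0,0]]'
python3 - <<'E'
from h import *
im,d,v,K=snap('scene','s4'); s=telemetry.read_state(); th=s['tool_rot'][0]; th=th+np.pi if th<0 else th-np.pi
p=s['ee_pos']; n=np.array([0.169*np.sin(th),-.9856*np.sin(th),np.cos(th)])
sole=p-.1315*n; print('lean',th,'sole',sole,'contact expected',np.array([.5603,-.1474,.034])+.016*n,s['force'])
B=rect(im,v,K,sole,.17,th,half=.05)
im2,_,v2,K2=load('s2'); A=rect(im2,v2,K2,(.5603,-.1474,.05),.17,0,half=.05)
b=lambda g:cv2.convertScaleAbs(g,alpha=1.4,beta=-60)
cv2.imwrite('pics/r2.png',cv2.cvtColor(np.hstack([b(A),b(B)]),cv2.COLOR_RGB2BGR))
u,w=proj(sole+.06*n,v,K);u,w=int(u),int(w);print(u,w)
for nm in('s2','s4'):
    g=cv2.cvtColor(load(nm)[0],cv2.COLOR_RGB2GRAY); print(nm)
    for r in range(w-16,w+18): print(r,*['%3d'%x for x in g[r,u-14:u+16]])
E
```

```text
time: 19.62
ee_pos: [0.5698, -0.1993, 0.1716]
tool_rot: [-2.781, -0.002, 0.169]
force: [-0.0, 0.2, 7.2]
opening: 0.0277
grip_force: 39.9
time: 21.12
ee_pos: [0.5697, -0.1991, 0.1717]
tool_rot: [-2.783, -0.002, 0.17]
force: [-0.6, -0.9, 4.8]
opening: 0.0276
grip_force: 39.9
lean 0.35901770350349915 sole [ 0.56195526 -0.15350692  0.04859184] contact expected [ 0.56125006 -0.15294072  0.04897988] [0.16207985 0.02753559 5.67148437]
301 169
s2
153 165 169 170 167 163 159 157 159 158 154 150 132 100  62  43  46  74 110 137 148 151 150 149 148 147 145 143 141 140 140
154 165 168 169 165 165 168 171 170 163 158 151 131  98  62  44  48  75 111 137 146 150 150 148 148 144 142 141 141 137 134
155 164 169 168 165 167 178 184 176 165 158 150 130  95  61  45  52  80 113 140 149 150 150 149 146 144 143 143 141 138 128
156 163 166 165 163 168 179 185 174 160 155 148 127  92  59  46  55  86 120 143 149 150 149 148 145 144 142 141 139 134 120
157 161 164 165 162 164 171 174 165 153 150 146 123  89  57  48  60  94 128 144 149 150 148 147 146 143 142 141 137 128 109
158 160 164 163 162 160 163 159 149 1
[... 7077 characters left out ...]
  85  80  92 121 144 160 161 145 125 115 123 127 115  99  84  82  75  77  74  73
182 165 176 180 180 174 158 136 129 125 110  93  86  85 105 119 140 148 151 144 149 161 165 152 134 123 117 107  93  86  77
183 180 192 192 190 184 166 160 163 162 150 129 119 115 121 130 143 158 168 178 180 176 166 158 163 175 170 155 136 113 101
184 173 181 187 188 190 189 185 189 188 181 166 154 152 155 153 154 168 183 193 179 165 149 161 184 198 199 189 179 158 144
185 153 161 173 180 188 191 193 196 193 185 174 158 151 147 153 159 180 193 185 161 142 140 167 194 203 204 203 198 189 180
186 130 131 146 160 173 176 184 187 181 165 151 135 134 140 159 177 187 183 164 140 133 142 171 198 203 205 205 199 197 195
```

View pics/r2.png

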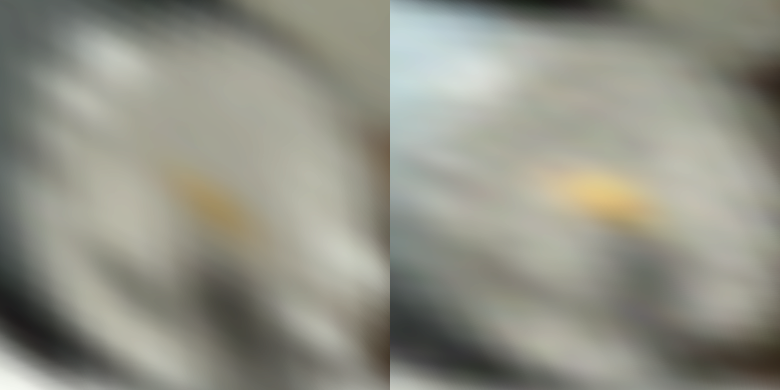

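The tilted foot is seated, with its sole centre within 1 mm of the crown contact. Estimates from the first scene and top pictures put the index at about 0.36 rad, and the lean is 0.359. Those scene pictures are too coarse to resolve the prongs, so this rests on the measured index rather than a direct look at the pointer between them. I'll let the pointer settle, then hand in.

```bash
python3 -m pendant '[[0,0,0,0,0,0],[0,0,0,0,0,0],[0,0,0,0,0,0],[0,0,0,0,0,0],[0,0,0,0,0,0],[0,0,0,0,0,0],[0,0,0,0,0,0],[0,0,0,0,0,0]]' && python3 -c "from plant import sign_off; print(sign_off())"
```

```text
time: 22.18
ee_pos: [0.5698, -0.199, 0.1717]
tool_rot: [-2.783, -0.002, 0.17]
force: [0.0, 0.5, 5.1]
opening: 0.0276
grip_force: 39.9
the job is handed in; nothing more can be done
None
```

I handed the job in at 22.2 s: the 40 mm gauge is still gripped, with its foot pressed on the crown and leaning 0.359 rad to the right. I estimated its index at about 0.36 rad (0.35 to 0.40 between pictures), because no camera view was sharp enough to see the pointer between the prongs directly.

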